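Lean the window panel on the drying rack

TASK

Of the three aluminium instrument panels, take the one with the large rectangular window out of its wooden stand and lean it on the drying rack to dry: lower edge in the groove, back against the steel bar, square to the rack and centred along it. Let go so that it stays at the rack's slope without sliding, and leave the other two panels in their stands.

Things in the scene. Friction and masses are not known exactly. Their poses are not given: they have to be found in the camera images.
- panel_mid (a point): Centre of the aluminium panel to move: 8 mm thick, 120 wide, 140 high, with a window opening 76 mm wide from 52 to 102 mm above its lower edge; about 0.28 kg; faces alike. Stands on edge in a wooden stand (70 x 130 mm, 36 high; slot 11 mm wide, floor 10 mm above the table). Axes: x thickness, y width, z height. Point: mid-height, 70 mm from the upper and lower edges. The three stands swap places.
- rack_groove (a point): Mid-floor of the groove in the fixed drying rack, 10 mm above the table. y along the groove, z up, x to the open side, away from the robot. Black base 200 mm long. Groove 24 mm wide, 190 long, between bare metal ribs 10 mm high. Steel bar, 12 mm thick, along y, centre at x -39.5 mm, 80 mm above this point. A panel with its foot mid-groove and its back on the bar leans 20 degrees, top to -x.
- blank_mid (a point): Centre of a panel to leave alone: bare aluminium plate 8 mm thick, 120 mm wide, 140 mm high, plain, with no opening, on edge in a stand like that of the window panel. Axes: x thickness, y width, z height.
- small_mid (a point): Centre of a panel to leave alone: bare aluminium plate 8 mm thick, 85 mm wide, 110 mm high, with four round black plugs of 18 mm, on edge in a stand like that of the window panel. Axes: x thickness, y width, z height.
Mind the look-alikes: they are no part of the job. Leave any purple or red look-alike of the part that bears rack_groove alone.

How it is judged:
By the outcome, as a careful person would: the job done as asked, in the order asked, and still so for the second after the job is handed in, with the robot touching nothing.
It also fails if it takes over 42 s, if anything falls off the work surface, if the arm or the gripper's body presses on something with over 40 N, if the wrist force passes 120 N, or if a joint passes its speed limit or range.

ROBOT

A 6-joint arm with a two-finger parallel gripper is mounted at the origin on the work surface. World frame = base frame: x ahead of the robot, y to its left, z up, the work surface at z = 0. Lengths are in mm, angles in rad, forces in N, time in s.
With the tool pointing down it reaches from about 300 to 850 mm from the base axis. Payload 5.4 kg.
Tool frame: the origin (TCP) lies between the finger pads; the fingertips stand bot.tip_extent ahead of it and the grasp point (between the pads) lies 2 mm behind it (bot.tip_extent is the distance from the TCP to the fingertips, in mm); z points along the fingers, y is the line along which they close (so a half turn about z gives the same grasp; the last joint's range is limited). The gripper opens to 85 mm and grips with 20 to 120 N. Pads are 22 mm wide; open, the fingers measure 114 mm over their backs; the gripper's body (76 mm by 85 mm) begins 54 mm behind the grasp point. The pads swing forward as they close: fully open they stand 13 mm farther back than shut.
Start: joints at [0.956, 0.158, 1.597, -0, 1.386, -0.21], TCP at [226.463, 528.508, 248.299] pointing down, gripper open.
Joint ranges: [-2.91, 2.91], [-0.94, 2.29], [0.18, 2.7], [-1.29, 4.43], [0.17, 2.64], [-3, 3]. Speed limits (rad/s): [2.57, 2.57, 3.14, 3.14, 3.14, 3.14].

INTERFACE

Orientations are given as a unit quaternion [x, y, z, w].
In Python, from cell import bot, vision, ticket gives the robot as it stands. The module is installed in compiled form; this text tells all that it offers.
- The arm moves only by the tool jog_arm, never from a script. Its argument "rows" is one flat list of numbers, 5 for each row, row after row: the opening, from 0 (shut) to 1 (fully open), then the shift along the tool's x, y, z in cm, then the turn about the tool's z in degrees. A call has 1 to 12 rows; each row shifts and turns the commanded pose from where the row before left it, along the tool's axes as they then stand; what a row does not reach is not made up. A row lasts 1/8 s, in which the tool goes at most 62.5 mm and 10.7 degrees, less where a joint would pass 70% of its speed; a pose out of reach is approached as far as the arm can. A call with a gripper value outside its range is refused whole. The fingers move at their own pace and stop on an object; "newtons" is the grip in N (left out, the last holds). Time passes only in rows, so rows that do not move let the fingers close. It gives the time, the measured TCP pose, the force, the opening and the grip force at its end, in the units of the state.
- bot.state(): the state, without advancing time (a new reading comes with each control period).
- vision.grab_frame(name): name is "side" or "top"; returns a dict with "image" (400x640x3 uint8, blue, green, red), "K" (3x3 intrinsics, pixels), "D" ([k1, k2, p1, p2, k3] as OpenCV has them; the pictures are not rectified), "cam_to_world" (4x4, takes a point from camera to world coordinates). Camera axes: x right, y up, looking along -z (the intrinsics and any distortion apply to the point x, -y, -z); pixel columns grow to the right and rows downward; lengths in mm; the calibration is good to about 2 mm. A picture is of the moment at which its call begins. There is no depth.
- ticket.close_job(): hands the job in; it is judged then, once.
The state is a dict: "time": time; "joints": joint angles; "joint_vel": joint speeds; "joint_efforts": joint torques, N m; "ee_pos": TCP position; "ee_rot": TCP orientation; "force": force on the tool from outside, world axes, zero at the start; "moment": the same for the moment, N m; "width": finger opening in mm; "grasp_force": force on a finger pad.
Only numpy, scipy, OpenCV 4.12 (cv2) and the standard library are available. Lean on these libraries where they do the work, as an engineer would, in place of code of your own. Each camera call takes 0.05 s, during which the arm holds its last target. There are 200 camera calls.

## Working session

There is one attempt and no reset: what is moved stays moved. The work goes in short steps, Python scripts to look and compute and a tool call to move; the robot and the scene stay as the last step left them, time stands still between calls to the robot, and variables do not carry over. Pictures are saved under pics/ and viewed, at most 10 in all, crops included, and the job is handed in when it is done.

Besides the shell and the picture viewer there is one more tool, called after ">>>" in YAML: its name, and indented under it one key for each argument. jog_arm: Moves the arm, as the interface text tells. Its arguments: {"type":"object","properties":{"rows":{"type":"array"},"newtons":{"type":"number"}},"required":["rows"]}

```bash
mkdir -p pics; cat > h.py <<'E'
import numpy as np, cv2
from cell import bot, vision, ticket
def ray(f,uv):
    p=cv2.undistortPoints(np.array([[uv]],float),np.array(f['K'],float),np.array(f['D'],float))[0,0]
    M=np.array(f['cam_to_world']);d=M[:3,:3]@np.array([p[0],-p[1],-1]);return M[:3,3],d
def at(f,uv,z):
    o,d=ray(f,uv);return (o+d*(z-o[2])/d[2]).round(1)
def proj(f,P):
    M=np.linalg.inv(np.array(f['cam_to_world']));P=np.atleast_2d(P)@M[:3,:3].T+M[:3,3]
    P=P*[1,-1,-1];return cv2.projectPoints(P,np.zeros(3),np.zeros(3),np.array(f['K'],float),np.array(f['D'],float))[0][:,0].round(1)
E
python3 - <<'E'
from h import *
for n in('side','top'):
    f=vision.grab_frame(n);cv2.imwrite(f'pics/{n}1.png',f['image']);print(n,np.array(f['cam_to_world']).round(2).tolist(),f['K'])
print(bot.state(),bot.tip_extent)
E
```

```text
side [[1.0, 0.05, -0.06, 408.26], [-0.08, 0.75, -0.65, -604.44], [0.01, 0.66, 0.75, 769.19], [0.0, 0.0, 0.0, 1.0]] [[413.27400233   0.         323.23927702]
 [  0.         413.27400233 201.03145678]
 [  0.           0.           1.        ]]
top [[0.01, 0.99, -0.12, 355.2], [-1.0, 0.01, -0.01, -12.03], [-0.01, 0.12, 0.99, 1136.61], [0.0, 0.0, 0.0, 1.0]] [[512.08287737   0.         325.84479587]
 [  0.         512.08287737 201.63303518]
 [  0.           0.           1.        ]]
{'time': 0.1, 'joints': array([ 9.55886463e-01,  1.58968118e-01,  1.59812444e+00,  1.78551447e-05,
        1.38621501e+00, -2.10120394e-01]), 'joint_vel': array([-8.27041644e-05, -2.14512785e-03, -3.72334983e-03, -9.78870782e-04,
        1.05948968e-05, -7.94792549e-04]), 'joint_efforts': array([-7.24052315e-04, -3.96993041e+01, -3.32337141e+01, -2.15981468e-04,
        4.24661790e-03,  1.54418609e-05]), 'ee_pos': array([226.16741247, 528.08517022, 247.41631889]), 'ee_rot': array([ 2.01017297e-01,  9.79587317e-01, -7.82013272e-04, -3.51806304e-04]), 'force': array([ 0.40811556,  0.60838794, -0.05813719]), 'moment': array([-2.85918891e-02,  9.91896489e-05,  1.50721477e-03]), 'grasp_force': 0.0, 'width': 85.51592858810572} 17.0
```

View pics/side1.png

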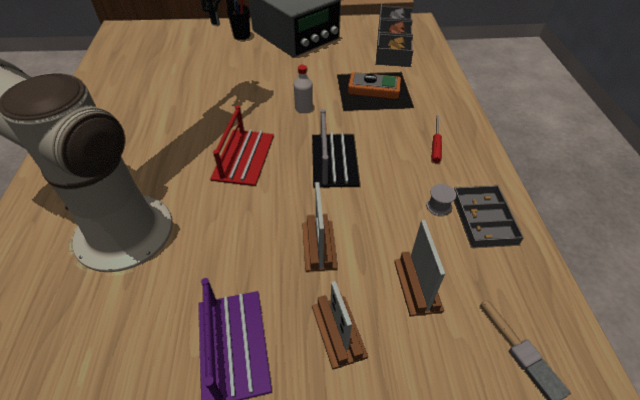

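View pics/top1.png

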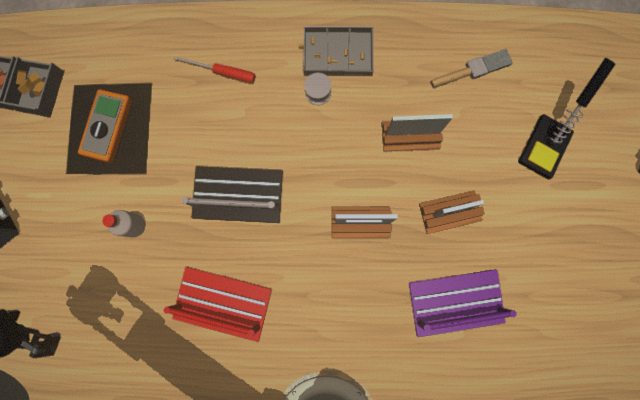

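The side picture shows the black rack at (335,160), with red (243,155) and purple (233,345) look-alikes. Stands, side/top pixels:
- A: (320,230) / (362,218)
- B: (425,270) / (415,130)
- C: (338,325) / (452,210), which is the small panel

B's face looks plain. A seems to have an opening, so I'll confirm it in a crop.

```bash
python3 - <<'E'
from h import *
a=cv2.imread('pics/top1.png');s=cv2.imread('pics/side1.png')
r=lambda i,w,h:cv2.resize(i,(w,h),interpolation=cv2.INTER_CUBIC)
p=np.vstack([np.hstack([r(a[195:245,320:410],450,250),r(s[175:275,290:350],180,300)[:250],r(a[100:160,375:460],160,250)]),
 np.hstack([r(a[155:230,180:295],460,300),r(s[110:190,305:365],225,300),np.zeros((300,105,3),np.uint8)])])
cv2.imwrite('pics/crop1.png',p)
E
```

```text
(no output)
```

View pics/crop1.png

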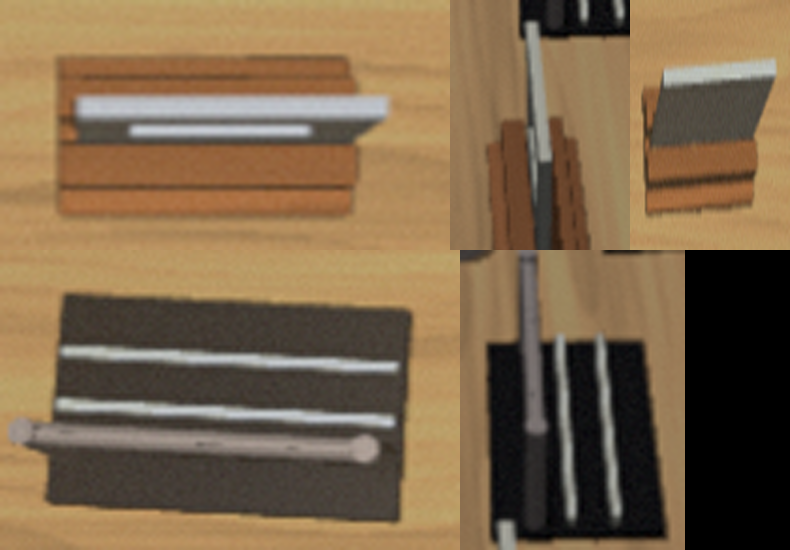

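The crop confirms it: A shows a bright window sill inside its face, while B is plain and C is small with plugs. So A is the panel to move. Next I'll measure the panel's top edge and the rack ribs.

```bash
python3 - <<'E'
from h import *
f=vision.grab_frame('top');im=f['image'];hsv=cv2.cvtColor(im,cv2.COLOR_BGR2HSV)
m=((hsv[...,2]>150)&(hsv[...,1]<60)).astype(np.uint8)
def blobs(x0,x1,y0,y1,z,mn):
    q=np.zeros_like(m);q[y0:y1,x0:x1]=m[y0:y1,x0:x1]
    for c in cv2.findContours(q,cv2.RETR_EXTERNAL,cv2.CHAIN_APPROX_NONE)[0]:
        if len(c)<mn: continue
        W=np.array([at(f,p[0],z)[:2] for p in c],np.float32)
        r=cv2.minAreaRect(W);print(c.reshape(-1,2).min(0),c.reshape(-1,2).max(0),'rect',np.round(r[0],1),np.round(r[1],1),round(r[2],2))
print('panel');blobs(325,405,205,222,150,60)
print('ribs');blobs(188,285,172,203,20,60)
# bar and base corners from crop
print('base',[at(f,p,10) for p in [(196,167.5),(282.5,171.5),(279.7,223),(192,218)]])
print('panel crop',[at(f,p,150) for p in [(335.4,214.4),(397.6,214.4),(397.6,218.6),(335.4,218.6)]])
# stand base corners crop (60,57)...
print('stand',[at(f,p,0) for p in [(331.5,206.5),(390,206.5),(390.5,237.5),(331.5,237.5)]])
E
```

```text
panel
[346 220] [381 221] rect [435.3 -70.3] [ 2.  67.7] 0.45
[336 214] [397 217] rect [445.  -76.2] [  5.9 118.3] 0.45
ribs
[189 200] [237 202] rect [485.1 255.4] [108.7   3.3] 87.61
[194 192] [277 198] rect [499.6 205.7] [186.9   4.9] 87.46
[196 179] [278 184] rect [529.7 203.3] [185.1   4.8] 87.38
base [array([563.2, 299.7,  10. ]), array([554.9, 102.5,  10. ]), array([439.4, 106.4,  10. ]), array([448.5, 304.1,  10. ])]
panel crop [array([446.6, -15.9, 150. ]), array([ 447.6, -136.4,  150. ]), array([ 439.4, -136.4,  150. ]), array([438.5, -16. , 150. ])]
stand [array([478.2,  -7.7,   0. ]), array([ 479.2, -138.4,    0. ]), array([ 410. , -139.3,    0. ]), array([409. ,  -8.3,   0. ])]
```

Panel A's top edge centre is at about (443.5, -76) with yaw 0.4°. The groove centre is at about (514.7, 204.5) with yaw -2.6°. I'll turn the tool first, then travel.

>>> jog_arm:
  rows: [1, 0, 0, 0, 9.5, 1, 0, 0, 0, 9.5, 1, 0, 0, 0, 9.5, 1, 0, 0, 0, 9.5, 1, 0, 0, 0, 9.5, 1, 0, 0, 0, 9.5, 1, 0, 0, 0, 9.5, 1, -3, 1, 0, 0, 1, -5, 1.8, 0, 0, 1, -5, 1.8, 0, 0, 1, -5, 1.8, 0, 0, 1, -5, 1.8, 0, 0]

```text
time: 1.65
ee_pos: [309.8, 297.4, 248.1]
ee_rot: [0.705, 0.709, -0.0, 0.0]
force: [0.6, -0.3, 0.2]
width: 85.3
grasp_force: 0.0
```

>>> jog_arm:
  rows: [0.6, -5, 1.8, 0, 0, 0.6, -5, 1.8, 0, 0, 0.6, -5, 1.8, 0, 0, 0.6, -5, 1.8, 0, 0, 0.6, -5, 1.8, 0, 0, 0.6, -5, 1.8, 0, 0, 0.6, -4, 1.5, 0, 0, 0.6, -3, 1, 0, 0, 0.6, 0, 0, 0, 0, 0.6, 0, 0, 0, 0]

```text
time: 2.9
ee_pos: [444.3, -69.7, 248.0]
ee_rot: [0.705, 0.709, -0.0, -0.001]
force: [0.3, 0.0, 0.2]
width: 51.0
grasp_force: 0.0
```

>>> jog_arm:
  rows: [0.5, -0.6, -0.1, 2, 0, 0.5, 0, 0, 3, 0, 0.5, 0, 0, 3, 0, 0.5, 0, 0, 2, 0, 0.5, 0, 0, 1.3, 0, 0.5, 0, 0, 0, 0, 0.5, 0, 0, 0, 0]

```text
time: 3.78
ee_pos: [444.4, -76.4, 136.3]
ee_rot: [0.705, 0.709, 0.0, 0.001]
force: [0.3, 0.1, 0.3]
width: 42.6
grasp_force: 0.0
```

```bash
python3 - <<'E'
from h import *
r=lambda i,w,h:cv2.resize(i,(w,h),interpolation=cv2.INTER_CUBIC)
f=vision.grab_frame('side');g=vision.grab_frame('top')
cv2.imwrite('pics/c2.png',np.hstack([r(f['image'][130:280,270:370],400,600),r(g['image'][170:270,300:400],400,600)]))
print(bot.state()['ee_pos'],bot.state()['force'])
E
```

```text
[444.39080382 -76.57513125 136.32794478] [-0.5713849   0.06329044  0.17293771]
```

View pics/c2.png

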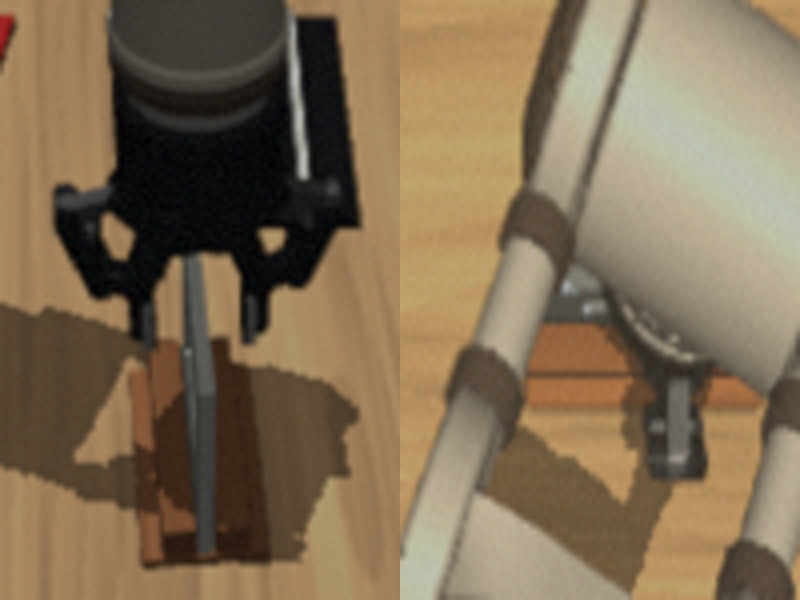

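The panel (crop 200,330) sits centred between the fingertips (145 and 250). I'll close and lift.

>>> jog_arm:
  rows: [0, 0, 0, 0, 0, 0, 0, 0, 0, 0, 0, 0, 0, 0, 0, 0, 0, 0, 0, 0, 0, 0, 0, 0, 0, 0, 0, 0, 0]
  newtons: 50

```text
invalid input
```

>>> jog_arm:
  rows: [0, 0, 0, 0, 0, 0, 0, 0, 0, 0, 0, 0, 0, 0, 0, 0, 0, 0, 0, 0, 0, 0, 0, 0, 0]
  newtons: 50

```text
time: 4.5
ee_pos: [444.0, -76.5, 135.7]
ee_rot: [0.705, 0.709, 0.0, 0.0]
force: [-0.1, 0.5, 3.4]
width: 7.6
grasp_force: 49.8
```

>>> jog_arm:
  rows: [0, 0, 0, -0.5, 0, 0, 0, 0, -1.5, 0, 0, 0, 0, -2, 0, 0, 0, 0, -3, 0, 0, 0, 0, -3, 0, 0, 0, 0, -1.5, 0, 0, 0, 0, -0.5, 0, 0, 0, 0, 0, 0, 0, 0, 0, 0, 0]

```text
time: 5.62
ee_pos: [443.1, -76.0, 254.0]
ee_rot: [0.705, 0.709, -0.0, -0.001]
force: [0.0, -0.8, -3.1]
width: 7.4
grasp_force: 49.0
```

>>> jog_arm:
  rows: [0, 0, 0, 0, 3, 0, 0, 1.5, 0, 0, 0, 0, 3, 0, 0, 0, 1, 1.4, 0, 0, 0, 3, 0, 0, 0, 0, 4.5, 0, 0, 0, 0, 5, 0, 0, 0, 0, 5, 0, 0, 0, 0, 4.5, 0, 0, 0, 0, 3, 0, 0, 0, 0, 1.5, 0, 0, 0, 0, 0.8, 0, 0, 0]

```text
time: 7.12
ee_pos: [515.6, 203.9, 254.8]
ee_rot: [0.723, 0.691, -0.001, -0.0]
force: [0.8, -0.3, -2.7]
width: 7.0
grasp_force: 49.3
```

>>> jog_arm:
  rows: [0, 0, 0, 2, 0, 0, 0, 0, 2, 0, 0, 0, 0, 2, 0, 0, 0, 0, 1, 0, 0, 0, 0, 0, 0, 0, 0, 0, 0, 0]

```text
time: 7.88
ee_pos: [516.6, 203.4, 186.3]
ee_rot: [0.724, 0.69, 0.001, 0.001]
force: [-0.2, 0.2, -2.2]
width: 7.4
grasp_force: 49.3
```

```bash
python3 - <<'E'
from h import *
from scipy.spatial.transform import Rotation as R
r=lambda i,w,h:cv2.resize(i,(w,h),interpolation=cv2.INTER_CUBIC)
f=vision.grab_frame('side');s=bot.state()
cv2.imwrite('pics/c3.png',r(f['image'][60:200,280:400],514,600))
print(s['ee_pos'],s['force'],R.from_quat(s['ee_rot']).as_matrix()[:,1].round(4))
# expected panel bottom & groove points in the side view
c=np.array([514.7,204.5]);x=np.array([.999,-.045]);y=np.array([.045,.999])
for X,Y,Z in[(-12,-95,20),(12,-95,20),(-18,-95,20),(18,-95,20),(-12,95,20),(12,95,20)]:
    p=np.r_[c+x*X+y*Y,Z];q=proj(f,p)[0];print(X,Y,q,(q-[280,60])*[514/120,600/140])
E
```

```text
[516.65683166 203.55485668 186.45794153] [ 0.53805448  0.54262106 -2.39219401] [ 0.9989 -0.0472  0.0019]
-12 -95 [334.9 181.2] [235.155      519.42857143]
12 -95 [344.5 181.1] [276.275 519.   ]
-18 -95 [332.5 181.3] [224.875      519.85714286]
18 -95 [346.9 181. ] [286.555      518.57142857]
-12 95 [331.6 132.4] [221.02       310.28571429]
12 95 [340.2 132.3] [257.85666667 309.85714286]
```

View pics/c3.png

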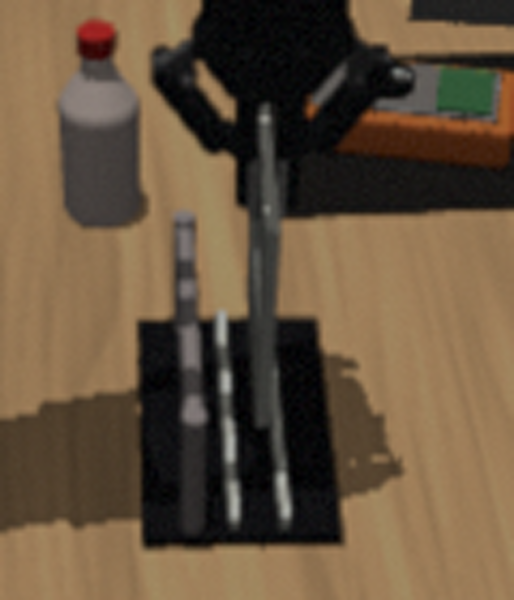

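The side picture shows the panel over the groove. Its foot is near crop (263,425), between the ribs ending at (232,520) and (285,522). I'll check it against projections.

```bash
python3 - <<'E'
from h import *
f=vision.grab_frame('side');s=bot.state();c=s['ee_pos'][:2]
x=np.array([.9989,-.047]);y=np.array([.047,.9989]);k=[514/120,600/140]
for X in(-4,0,4):print(X,(proj(f,np.r_[c+x*X-y*60,60.7])[0]-[280,60])*k)
im=f['image'];o=np.array
# panel columns at rows just above foot; rib columns
g=im.max(2)
for v in(150,153,156,158,160,172,176,178):print(v,g[v,328:352].tolist())
E
```

```text
-4 [251.43166667 428.14285714]
0 [258.285      428.14285714]
4 [265.13833333 428.14285714]
150 [10, 16, 30, 96, 166, 147, 46, 11, 11, 13, 16, 37, 52, 58, 60, 74, 76, 28, 7, 9, 8, 8, 10, 11]
153 [20, 18, 22, 57, 94, 77, 28, 12, 6, 3, 17, 34, 53, 58, 60, 73, 76, 38, 10, 7, 12, 10, 7, 8]
156 [54, 11, 13, 47, 82, 82, 41, 9, 8, 8, 7, 35, 57, 59, 57, 68, 82, 61, 12, 8, 10, 8, 12, 11]
158 [37, 3, 10, 54, 117, 148, 92, 22, 9, 8, 11, 28, 57, 60, 56, 62, 86, 79, 24, 0, 8, 5, 13, 8]
160 [21, 16, 17, 42, 107, 154, 116, 36, 7, 9, 1, 11, 15, 12, 17, 53, 88, 78, 24, 10, 4, 9, 8, 7]
172 [15, 5, 12, 11, 56, 106, 121, 82, 25, 4, 10, 13, 13, 7, 5, 29, 100, 168, 146, 53, 5, 4, 9, 11]
176 [17, 13, 15, 15, 37, 103, 166, 148, 49, 11, 19, 17, 18, 16, 18, 18, 68, 132, 155, 112, 36, 18, 17, 19]
178 [11, 8, 14, 15, 32, 101, 167, 147, 47, 15, 24, 18, 17, 21, 14, 15, 43, 105, 165, 147, 49, 13, 18, 17]
```

>>> jog_arm:
  rows: [0, 0.1, -0.15, 0, 0, 0, 0, 0, 1, 0, 0, 0, 0, 1.5, 0, 0, 0, 0, 1.3, 0, 0, 0, 0, 0.7, 0, 0, 0, 0, 0.3, 0, 0, 0, 0, 0, 0, 0, 0, 0, 0, 0]

```text
time: 8.98
ee_pos: [514.9, 204.7, 137.8]
ee_rot: [0.724, 0.69, 0.0, 0.0]
force: [0.4, 0.1, -2.6]
width: 7.3
grasp_force: 49.3
```

>>> jog_arm:
  rows: [0, 0, 0.05, 0.1, 0, 0, 0, 0, 0.05, 0, 0, 0, 0, 0.05, 0, 0, 0, 0, 0, 0]

```text
time: 9.48
ee_pos: [515.2, 204.7, 135.8]
ee_rot: [0.723, 0.69, 0.0, 0.0]
force: [-1.3, -0.3, 0.6]
width: 7.5
grasp_force: 49.8
```

The foot is on the groove floor. I'll open a little so the panel can tip between the fingers.

>>> jog_arm:
  rows: [0.1, 0, 0, 0, 0, 0.12, 0, 0, 0, 0, 0.16, 0, 0, 0, 0, 0.2, 0, 0, 0, 0, 0.25, 0, 0, 0, 0, 0.28, 0, 0, 0, 0, 0.28, 0, 0, 0, 0]
  newtons: 20

```text
time: 10.35
ee_pos: [515.0, 204.6, 135.3]
ee_rot: [0.724, 0.69, -0.0, -0.0]
force: [0.2, 0.2, 0.2]
width: 23.8
grasp_force: 0.0
```

```bash
python3 - <<'E'
from h import *
f=vision.grab_frame('side');s=bot.state();print(s['ee_pos'],s['force'],s['width'])
cv2.imwrite('pics/c4.png',cv2.resize(f['image'][60:200,280:400],(514,600),interpolation=cv2.INTER_CUBIC))
E
```

```text
[514.96740782 204.62349968 135.28634477] [-0.12225937 -0.06576585 -0.37209395] 23.914273539435815
```

View pics/c4.png

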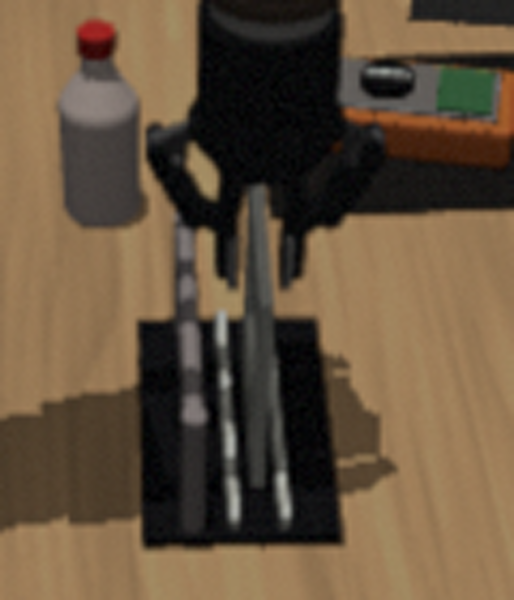

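The panel stands upright mid-groove. Its foot is at (257,485), between ribs at about (231) and (281). I'll tip it slowly towards the bar.

>>> jog_arm:
  rows: [0.25, 0, -0.3, 0, 0, 0.25, 0, -0.3, 0, 0, 0.25, 0, -0.2, 0, 0, 0.25, 0, -0.2, 0, 0, 0.25, 0, -0.2, 0, 0, 0.25, 0, -0.2, 0, 0, 0.25, 0, -0.2, 0, 0, 0.25, 0, -0.2, 0, 0, 0.25, 0, -0.2, 0, 0, 0.25, 0, -0.2, 0, 0, 0.25, 0, -0.2, 0, 0, 0.25, 0, -0.2, 0, 0]

```text
time: 11.9
ee_pos: [488.9, 205.9, 135.3]
ee_rot: [0.724, 0.69, -0.0, -0.0]
force: [-0.4, 0.8, -0.2]
width: 21.4
grasp_force: 0.1
```

>>> jog_arm:
  rows: [0.25, 0, -0.2, 0, 0, 0.25, 0, -0.2, 0, 0, 0.25, 0, -0.2, 0, 0, 0.25, 0, -0.2, 0, 0, 0.25, 0, -0.2, 0, 0, 0.25, 0, -0.2, 0, 0, 0.25, 0, -0.2, 0, 0, 0.25, 0, 0, 0, 0]

```text
time: 12.9
ee_pos: [474.9, 206.5, 135.3]
ee_rot: [0.724, 0.69, -0.0, -0.0]
force: [-1.1, 0.1, 0.4]
width: 21.6
grasp_force: 0.2
```

```bash
python3 - <<'E'
from h import *
f=vision.grab_frame('side');s=bot.state();print(s['ee_pos'],s['force'],s['width'])
cv2.imwrite('pics/c5.png',cv2.resize(f['image'][60:200,280:400],(514,600),interpolation=cv2.INTER_CUBIC))
E
```

```text
[474.96868021 206.50393613 135.33437811] [-0.33565715  0.3108841  -0.53433029] 21.586440716349223
```

View pics/c5.png

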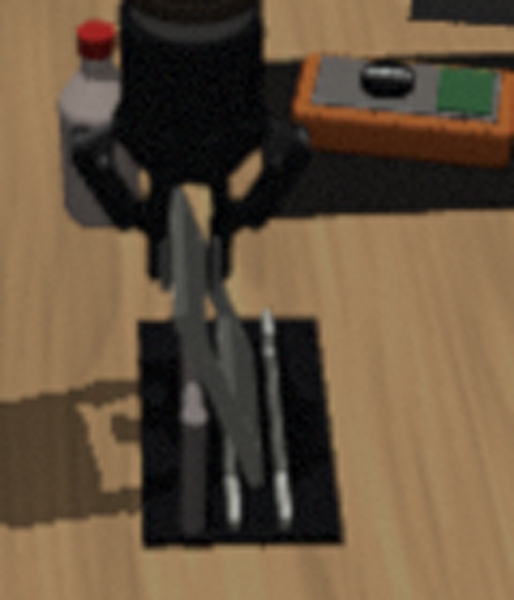

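The panel now leans, its foot still mid-groove (255,485). I'll ease the fingers off.

>>> jog_arm:
  rows: [0.27, 0, -0.1, 0, 0, 0.29, 0, -0.1, 0, 0, 0.32, 0, -0.1, 0, 0, 0.35, 0, -0.1, 0, 0, 0.4, 0, 0, 0, 0, 0.4, 0, 0, 0, 0, 0.4, 0, 0, 0, 0]

```text
time: 13.82
ee_pos: [471.1, 206.7, 135.3]
ee_rot: [0.724, 0.69, 0.0, 0.0]
force: [-0.1, 0.3, 0.3]
width: 34.1
grasp_force: 0.0
```

>>> jog_arm:
  rows: [0.4, 0, 0, -0.5, 0, 0.4, 0, 0, -1, 0, 0.4, 0, 0, -1, 0, 0.4, 0, 0, -2, 0, 0.4, 0, 0, -3, 0, 0.4, 0, 0, -3, 0, 0.4, 0, 0, -3, 0, 0.4, -3, 0, -1, 0, 0.4, -5, 0, 0, 0, 0.4, -5, 0, 0, 0, 0.4, -5, 0, 0, 0, 0.4, -4, 0, 0, 0]

```text
time: 15.32
ee_pos: [460.5, -14.8, 281.3]
ee_rot: [0.724, 0.69, 0.0, 0.001]
force: [0.1, -0.3, 0.5]
width: 34.3
grasp_force: 0.0
```

```bash
python3 - <<'E'
from h import *
f=vision.grab_frame('side');g=vision.grab_frame('top');s=bot.state();print(s['ee_pos'],s['force'],s['time'])
r=lambda i,w,h:cv2.resize(i,(w,h),interpolation=cv2.INTER_CUBIC)
cv2.imwrite('pics/c6.png',np.hstack([r(f['image'][90:200,290:380],368,450),r(g['image'][160:230,180:290],430,450*1)[:, :]]))
np.savez('last.npz',t=g['image'])
E
```

```text
[460.69769535 -16.14551259 281.20556312] [ 0.16090043 -0.40094505  0.19281536] 15.425
```

View pics/c6.png

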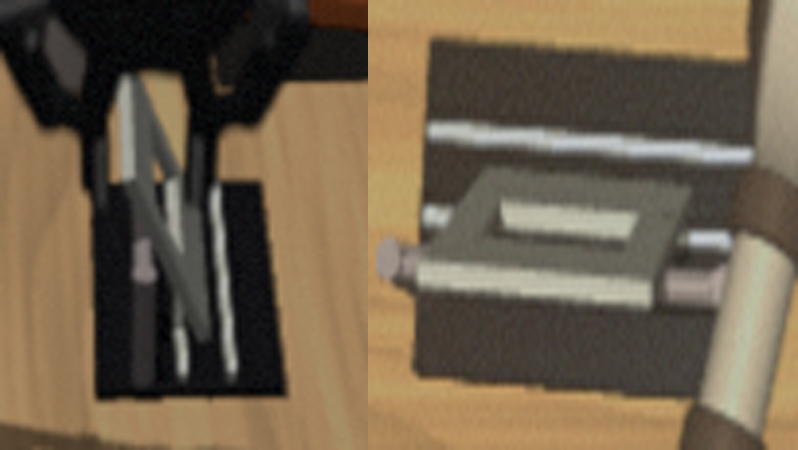

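The panel leans on the bar with its edge parallel to the ribs. I'll clear the arm and check the numbers.

>>> jog_arm:
  rows: [0.4, -4, 0, 0, 0, 0.4, -5, 0, 0, 0, 0.4, -5, 0, 0, 0, 0.4, -4, 0, 0, 0, 0.4, 0, 0, 0, 0, 0.4, 0, 0, 0, 0]

```text
time: 16.18
ee_pos: [452.5, -191.8, 280.6]
ee_rot: [0.723, 0.691, 0.0, -0.0]
force: [-0.4, 0.1, 0.3]
width: 34.0
grasp_force: 0.0
```

```bash
python3 - <<'E'
from h import *
g=vision.grab_frame('top');im=g['image'];hsv=cv2.cvtColor(im,cv2.COLOR_BGR2HSV)
m=((hsv[...,2]>140)&(hsv[...,1]<70)).astype(np.uint8);q=np.zeros_like(m);q[196:212,188:290]=m[196:212,188:290]
c0=np.array([515.2,204.5]);x=np.array([.999,-.045]);y=np.array([.045,.999])
for c in cv2.findContours(q,0,1)[0]:
    if len(c)<20:continue
    W=np.array([at(g,p[0],143)[:2] for p in c],np.float32);r=cv2.minAreaRect(W)
    print(r,'rack x,y',(r[0]-c0)@x,(r[0]-c0)@y)
s=bot.state();print(s['ee_pos'],s['time'])
cv2.imwrite('pics/c7.png',cv2.resize(im[150:240,170:300],(780,540),interpolation=cv2.INTER_CUBIC))
E
```

```text
((466.6000061035156, 122.0999984741211), (11.79998779296875, 31.599990844726562), 0.0) rack x,y -44.843393833923386 -84.50460124969483
((466.9962158203125, 211.9346160888672), (125.31935119628906, 11.190176010131836), 85.50955200195312) rack x,y -48.49013811950688 5.258011184692381
((480.5, 112.5999984741211), (3.999999523162842, 31.599987030029297), -0.0) rack x,y -30.529799931335493 -93.36960152435303
((481.9783935546875, 171.04983520507812), (0.08561451733112335, 21.90086555480957), 0.41221803426742554) rack x,y -31.68312742309575 -34.91168692016602
[ 452.53825003 -191.56926177  280.54314479] 16.225
```

View pics/c7.png

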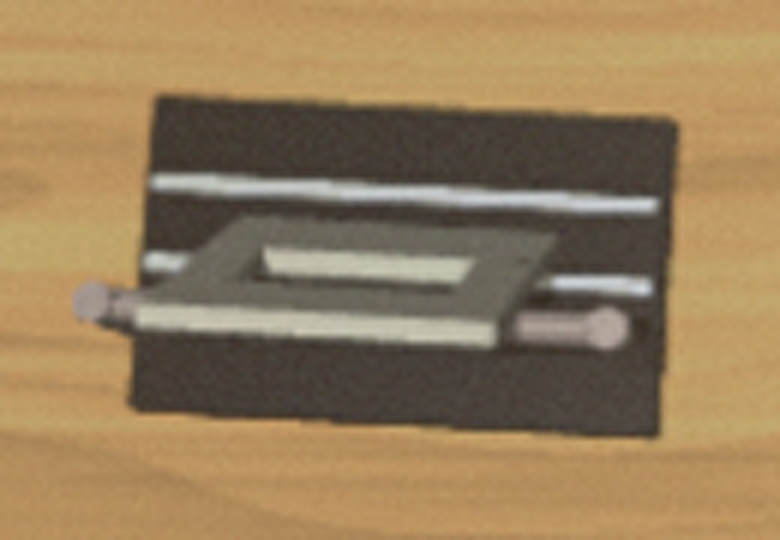

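```bash
python3 - <<'E'
from h import *
g=vision.grab_frame('top')
c0=np.array([515.2,204.5]);x=np.array([.999,-.045]);y=np.array([.045,.999])
for z,ps in((144.3,[(140,303),(498,322)]),(141.6,[(133,328),(496,348)]),(12.7,[(243,215),(558,235)]),(20,[(150,182),(657,206)]),(20,[(145,261),(652,288)])):
    W=[at(g,(170+a/6-.4,150+b/6-.4),z)[:2] for a,b in ps]
    print(z,[(((w-c0)@x).round(1),((w-c0)@y).round(1)) for w in W])
E
```

```text
144.3 [(np.float64(-45.0), np.float64(59.4)), (np.float64(-44.9), np.float64(-60.2))]
141.6 [(np.float64(-53.1), np.float64(61.9)), (np.float64(-53.2), np.float64(-59.7))]
12.7 [(np.float64(4.1), np.float64(60.5)), (np.float64(2.6), np.float64(-58.5))]
20 [(np.float64(13.6), np.float64(95.1)), (np.float64(14.3), np.float64(-95.5))]
20 [(np.float64(-16.1), np.float64(94.4)), (np.float64(-16.1), np.float64(-95.6))]
```

Centred within about 1 mm, square, and the foot is mid-groove. I'll hand it in.

```bash
python3 -c "
from cell import ticket;print(ticket.close_job())"
```

```text
the job is handed in; nothing more can be done
None
```

The window panel is leaning on the black drying rack, foot mid-groove and back against the bar, square and centred to about 1 mm; I left the other two panels in their stands and handed the job in at about 16 s, but no verdict was shown.

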